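# Dock the collet tray and drop its gravity latch

## Task

Slide the collet tray home and latch it: lift the latch bar by its red tab, carry its tooth over the keeper lip, and let it drop fully into the notch, feeling for the notch rather than forcing it. Then tug the tray back towards the robot, with a light but definite pull, so that the tooth bears on the lip and shows that it holds, and let go, leaving it latched. Be gentle with the latch throughout and leave the loose things around it alone.

Things in the scene. Friction and masses are not known exactly. Their poses are not given: they have to be found in the camera images.
- dock: Green steel docking frame fixed on the bench, 350 x 270 mm. Origin: centre of its underside, on the bench top; x is the way the tray is pushed in (away from the robot), y left, z up; all offsets below use these axes. A green rear block (x 114 to 170 mm, top at z 50 mm) carries the keeper.
- tray (a joint): Slide of the green collet tray (200 x 236 mm, edge at z 52 mm, collets up to z 66 mm) in the dock, m: 0 = nominally home, grows as it comes out towards the robot (to 0.09); it can go past home to -0.014. About 2 N of friction, stays where left. About 1.2 kg.
- bar (a joint): Angle of the gravity latch bar, rad: 0 = level (its rest stop, it cannot go lower), grows as its far end is lifted (to 0.6). It falls back by its own weight (about 0.3 kg), slowed by a greased hinge (0.3 N m s).
- latch: Latch bar, steel, 12 mm square, hinged on the tray, running along +x away from the robot. Origin on the hinge pin (along y), at dock x = -30 mm minus the tray value, y = -50 mm, z = 81 mm; x along the bar, z up from it. The red tab and the toothed clamp are on its far end.
- handle (a point): Grasp point in the red upright tab on the latch bar: 130 mm from the pin along the bar, 34 mm above the bar's axis. The tab is 12 mm thick in y (pinch it across y from above), 24 mm long in x, and stands 6 to 52 mm above the bar's axis, so its top is 18 mm above this point.
- tooth_place (a point): NOMINAL middle of the underside of the brass tooth (10 mm long in x, 18 mm wide) under the bar's end: 175 mm from the pin, 27 mm below the bar's axis. The real tooth is clamped firmly anywhere within 10 mm of it along the bar, different each time and not measured. So when latched the tray reads anywhere from -0.012 to +0.012, to be found by feel.
- keeper: Steel keeper lip in line with the bar: 14 mm thick in x, 36 mm wide, upright faces. Origin: middle of its top, at dock x 131.5, y -50, z 70 mm. The resting tooth hangs 16 mm lower than this top: lift the bar over 0.1 rad to pass. Behind it is the notch, 13 mm long in x, centred 13.5 mm beyond this origin and open below the tooth (floor at z 50 mm).
- backstop: Yellow upright plate behind the notch, 10 mm thick, 36 mm wide, 50 mm high. Origin: centre of its foot, on the rear block (z 50 mm), 25 mm beyond the keeper's origin.
- collet_a: Loose steel collet standing on the bench left of the dock, 32 mm across, 36 mm high; origin under its foot. Bystander.
- collet_b: A second loose collet, the same. Bystander.
- gauge_block: Steel block 60 x 30 x 25 mm on the bench left of the dock; origin under its foot. Bystander.
- drill_case: Black drill case 110 x 45 x 34 mm on the bench right of the dock; origin under its foot. Bystander.
- insert_box_a: White plastic box 40 x 46 x 18 mm lying on the rear block, left of the keeper; origin under its foot. Bystander.
- insert_box_b: White plastic box 55 x 55 x 20 mm on the bench right of the dock; origin under its foot. Bystander.

How it is judged:
By the outcome, as a careful person would: the job done as asked, in the order asked, and still so for the second after the job is handed in, with the robot touching nothing.
It also fails if it takes over 70 s, if anything falls off the work surface, if the arm or the gripper's body presses on something with over 40 N, if the wrist force passes 120 N, or if a joint passes its speed limit or range.

## Robot

A 6-joint arm with a two-finger parallel gripper is mounted at the origin on the work surface. World frame = base frame: x ahead of the robot, y to its left, z up, the work surface at z = 0. Lengths are in m, angles in rad, forces in N, time in s.
With the tool pointing down it reaches from about 0.3 to 0.775 m from the base axis. Payload 14.6 kg.
Tool frame: the origin (TCP) lies at the very end of the fingers, on their centre line; the grasp point (between the pads) lies 19 mm behind it; x points along the fingers, z is the direction in which the jaws open and shut, and the axes are right-handed (so a half turn about x gives the same grasp; the last joint's range is limited). The gripper opens to 94 mm and grips with 3 to 60 N. Pads are 16 mm wide; open, the fingers measure 119 mm over their backs; the gripper's body (75 mm by 177 mm) begins 78 mm behind the grasp point.
Start: joints at [-1.366, 0.3, 1.521, -0, 1.321, -0.067], TCP at [0.148, -0.53, 0.205] pointing down, gripper open.
Joint ranges: [-3.03, 3.03], [-0.79, 2.21], [0.23, 2.52], [-1.04, 4.18], [0, 3.07], [-2.55, 2.55]. Speed limits (rad/s): [2.22, 2.22, 2.57, 3.14, 3.14, 3.14].

## Interface

Orientations are given as [roll, pitch, yaw] about the fixed x, y, z axes, in that order (R = Rz(yaw) Ry(pitch) Rx(roll)).
In Python, from station import ctrl gives the robot as it stands. The module is installed in compiled form; this text tells all that it offers.
- The arm moves only by the tool servo_tool, never from a script. Its argument "motion" is one flat list of numbers, 4 for each row, row after row: the shift along the tool's x, y, z in mm, then the turn about the tool's x in degrees. In form: [dx, dy, dz, roll, dx, dy, dz, roll, ...]. A call has 1 to 20 rows; each row is the pose to reach, as a shift and turn from the pose commanded when the call began, along the tool's axes at that moment; what a row does not reach only later rows make up. A row lasts 1/8 s, in which the tool goes at most 62.5 mm and 10.7 degrees, less where a joint would pass 70% of its speed; a pose out of reach is approached as far as the arm can. A call with a gripper value outside its range is refused whole. "gripper" is the opening, from 0 (shut) to 1 (fully open), set as the call begins (left out, the last holds). The fingers move at their own pace and stop on an object; "force" is the grip in N (left out, the last holds). Time passes only in rows, so rows that repeat a pose let the fingers close. It gives the time, the measured TCP pose, the force and the opening at its end, in the units of the state.
- ctrl.get_obs(): the state, without advancing time (a new reading comes with each control period).
- ctrl.camera(name): name is "scene" or "top" or "wrist"; returns a dict with "color" (384x512x3 uint8, red, green, blue), "z_map" (384x512 float32, m along the optical axis (not along the pixel's ray), 0 where there is no reading), "fx", "fy", "cx", "cy" (pixels), "rvec" (rotation vector, rad) and "tvec" (3), from world to camera coordinates, as OpenCV has them. Camera axes: x right, y down, z forward; pixel columns grow to the right and rows downward; lengths in m; the calibration is good to about 2 mm. A picture is of the moment at which its call begins.
- ctrl.hand_in(): hands the job in, once; it reports no verdict.
The state is a dict: "time_s": time; "qpos": joint angles; "joint_vel": joint speeds; "tau": joint torques, N m; "ee_pos": TCP position; "eef_rot": TCP orientation; "force": force on the tool from outside, world axes, zero at the start; "moment": the same for the moment, N m; "grip_width": finger opening in m.
Only numpy, scipy, OpenCV 4.12 (cv2) and the standard library are available. Lean on these libraries where they do the work, as an engineer would, in place of code of your own. Each camera call takes 0.05 s, during which the arm holds its last target.

## Working session

There is one attempt and no reset: what is moved stays moved. The work goes in short steps, Python scripts to look and compute and a tool call to move; the robot and the scene stay as the last step left them, time stands still between calls to the robot, and variables do not carry over. Pictures are saved under pics/ and viewed, and the job is handed in when it is done.

Besides the shell and the picture viewer there is one more tool, called as a command line: name --argument value ..., lists and objects as JSON in quotes. servo_tool: Moves the arm, as the interface text tells. Its arguments: {"type":"object","properties":{"motion":{"type":"array","items":{"type":"number"}},"gripper":{"type":"number"},"force":{"type":"number"}},"required":["motion"]}

```bash
mkdir -p pics; python3 - <<'E'
from station import ctrl
import cv2,numpy as np
o=ctrl.get_obs()
for k,v in o.items(): print(k,np.round(v,3))
for n in ["scene","top"]:
    c=ctrl.camera(n); cv2.imwrite(f"pics/{n}0.png",c["color"][:,:,::-1]); np.savez(f"{n}0.npz",**c)
    R=cv2.Rodrigues(c["rvec"])[0]; print(n,c["fx"],c["cx"],c["cy"],-R.T@np.array(c["tvec"]).ravel())
E
```

```text
time_s 0.0
qpos [-1.366  0.3    1.522 -0.     1.321 -0.067]
joint_vel [ 0.     0.001 -0.001  0.001  0.001 -0.001]
tau [-0.0000e+00 -5.3181e+01 -3.5274e+01  7.1000e-02  2.4000e-02 -0.0000e+00]
ee_pos [ 0.148 -0.53   0.205]
eef_rot [3.082 1.57  1.783]
force [-0.349 -0.191 -0.12 ]
moment [-0.025 -0.008 -0.012]
grip_width 0.094
scene 426.53289644626886 250.21335302069915 184.07604392439583 [0.92816713 0.62139647 0.68600519]
top 348.3689172498576 257.4958278354692 192.63216082651414 [0.38481039 0.03089369 0.96069188]
```

View pics/scene0.png

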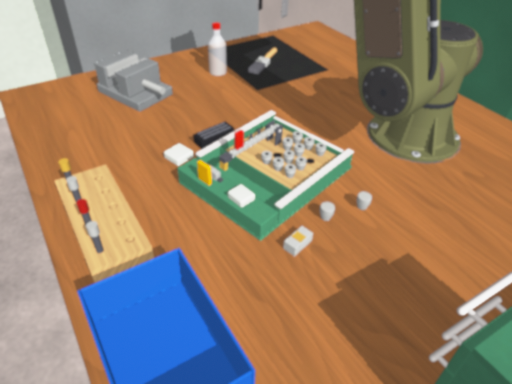

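View pics/top0.png

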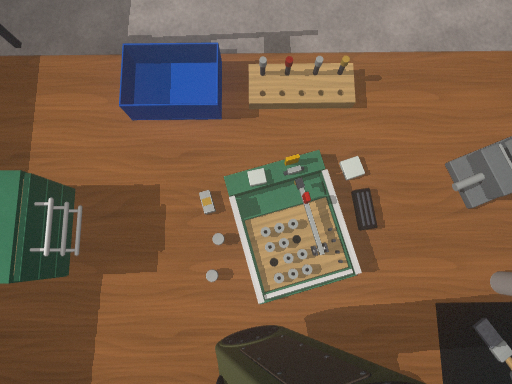

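```bash
cat > h.py <<'E'
import numpy as np,cv2
def load(n): return dict(np.load(n))
def ray(c,u,v,z):
    R=cv2.Rodrigues(c["rvec"])[0]; t=np.array(c["tvec"]).ravel(); C=-R.T@t
    d=R.T@np.array([(u-c["cx"])/c["fx"],(v-c["cy"])/c["fy"],1]); return C+d*(z-C[2])/d[2]
def pts(c):
    R=cv2.Rodrigues(c["rvec"])[0]; t=np.array(c["tvec"]).ravel()
    v,u=np.mgrid[:384,:512]; z=c["z_map"]
    P=np.stack([(u-c["cx"])/c["fx"]*z,(v-c["cy"])/c["fy"]*z,z],-1)
    return (P-t)@R
E
python3 - <<'E'
from h import *
for n in ["top","scene"]:
    c=load(n+"0.npz"); P=pts(c); h=cv2.cvtColor(c["color"],cv2.COLOR_RGB2HSV).astype(int)
    H,S,V=h[...,0],h[...,1],h[...,2]
    v,u=np.mgrid[:384,:512]
    roi=(P[...,0]>.2)&(P[...,0]<.75)&(abs(P[...,1])<.3)&(P[...,2]>.02)&(P[...,2]<.2)
    for nm,m in [("red",((H<6)|(H>174))&(S>150)&(V>90)&roi&(P[...,0]<.65)),("yel",(H>20)&(H<32)&(S>180)&(V>150)&roi),("white",(S<40)&(V>190)&roi)]:
        k,L,st,ce=cv2.connectedComponentsWithStats(m.astype(np.uint8))
        for i in range(1,k):
            if st[i,4]>8:
                q=P[L==i]; print(n,nm,st[i],ce[i].round(1),"med",np.median(q,0).round(3),"min",q.min(0).round(3),"max",q.max(0).round(3))
    x0,y0,x1,y1=(215,140,365,310) if n=="top" else (160,100,360,240)
    cv2.imwrite(f"pics/{n}0z.png",cv2.resize(c["color"][y0:y1,x0:x1,::-1],None,fx=3.4,fy=3.4,interpolation=cv2.INTER_CUBIC))
E
```

```text
top red [302 192   9  11  66] [306.  197.1] med [ 0.516 -0.089  0.131] min [ 0.506 -0.098  0.092] max [ 0.527 -0.084  0.136]
top yel [285 154  15  11  55] [291.4 157.5] med [ 0.624 -0.059  0.099] min [ 0.616 -0.079  0.061] max [ 0.632 -0.045  0.103]
top white [342 159  22  17  97] [352.9 167.2] med [ 0.615 -0.238  0.021] min [ 0.592 -0.265  0.02 ] max [ 0.638 -0.208  0.025]
top white [248 168  18  17 221] [256.3 176.2] med [0.582 0.031 0.068] min [0.561 0.008 0.063] max [0.604 0.052 0.071]
top white [322 170  14  26 143] [328.5 182.2] med [ 0.566 -0.159  0.06 ] min [ 0.531 -0.175  0.055] max [ 0.599 -0.144  0.064]
top white [229 196  35 107 631] [246.2 249.6] med [0.392 0.059 0.06 ] min [0.263 0.017 0.055] max [0.531 0.103 0.065]
top white [333 200  28  74 422] [346.7 237.7] med [ 0.419 -0.2    0.06 ] min [ 0.331 -0.229  0.055] max [ 0.518 -0.169  0.064]
top white [266 269  87  29 362] [308.6 283.3] med [ 0.307 -0.099  0.052] min [ 0.274 -0.211  0.047] max [0.34  0.01  0.057]
scene red [235 131   9  18 125] [238.6 139.4] med [ 0.524 -0.084  0.114] min [ 0.509 -0.093  0.093] max [ 0.5
[... 1336 characters left out ...]
[290.8 169.5] med [0.443 0.02  0.063] min [ 0.419 -0.029  0.038] max [0.451 0.027 0.068]
scene white [212 168   8   9  45] [215.5 172. ] med [ 0.6   -0.055  0.068] min [ 0.594 -0.072  0.059] max [ 0.607 -0.049  0.07 ]
scene white [229 185  26  22 356] [241.7 195.1] med [0.586 0.039 0.066] min [ 0.562 -0.01   0.046] max [0.608 0.059 0.069]
scene white [359 192  13  14 117] [365.3 197.5] med [0.332 0.156 0.034] min [0.316 0.138 0.021] max [0.343 0.168 0.037]
scene white [322 202  13  15 131] [328.2 208.2] med [0.427 0.141 0.034] min [0.411 0.121 0.02 ] max [0.44  0.153 0.037]
scene white [286 227  27  23 213] [299.  238.1] med [0.534 0.173 0.024] min [0.495 0.149 0.02 ] max [0.556 0.191 0.027]
```

View pics/top0z.png

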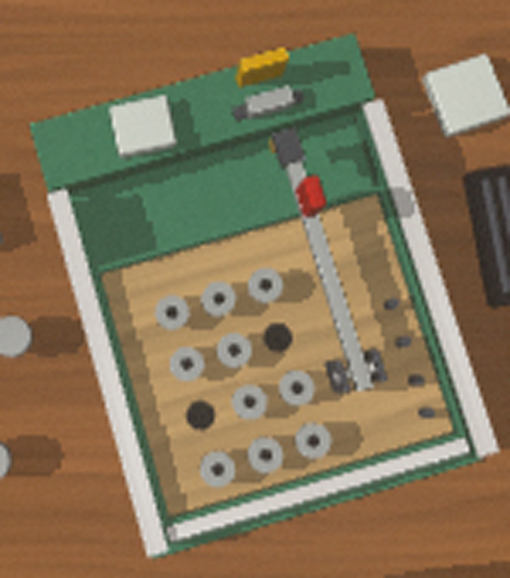

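View pics/scene0z.png

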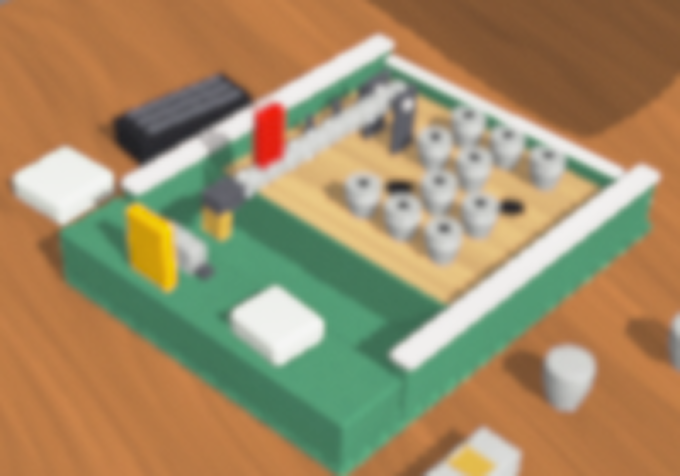

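```bash
python3 - <<'E'
from h import *
c=load("top0.npz"); P=pts(c); h=cv2.cvtColor(c["color"],cv2.COLOR_RGB2HSV).astype(int)
H,S,V=h[...,0],h[...,1],h[...,2]
# white rails on both sides: fit line; yaw
roi=(P[...,0]>.2)&(P[...,0]<.75)&(abs(P[...,1])<.3)
m=(S<40)&(V>190)&roi&(abs(P[...,2]-.06)<.004)
k,L=cv2.connectedComponents(m.astype(np.uint8))
for i in range(1,k):
    q=P[L==i]
    if len(q)>80:
        w=ray; 
        l=cv2.fitLine(q[:,:2].astype(np.float32),cv2.DIST_HUBER,0,.01,.01).ravel(); print(len(q),np.degrees(np.arctan2(l[1],l[0]))%180,l)
# green rear block and whole dock footprint at z>.04
g=(H>60)&(H<95)&(S>90)&roi&(P[...,2]>.01)&(P[...,2]<.07)
k,L,st,ce=cv2.connectedComponentsWithStats(g.astype(np.uint8)); 
for i in range(1,k):
    if st[i,4]>150:
        q=P[L==i]; r=cv2.minAreaRect(q[:,:2].astype(np.float32)); print("green",st[i],np.median(q[:,2]),r)
m=roi&(P[...,2]>.012)&(P[...,2]<.072)&(((P[...,0]-.42)**2+(P[...,1]+.06)**2)<.24**2)
k,L,st,ce=cv2.connectedComponentsWithStats(m.astype(np.uint8)); i=1+st[1:,4].argmax()
print("dock",cv2.minAreaRect(P[L==i][:,:2].astype(np.float32)))
# grey keeper: z~.07 
kk=(abs(P[...,2]-.07)<.004)&(P[...,0]>.57)&(P[...,0]<.63)&(P[...,1]<-.02)&(P[...,1]>-.12)
print("keeper",P[kk].mean(0),kk.sum(),cv2.minAreaRect(P[kk][:,:2].astype(np.float32)))
y=(H>20)&(H<32)&(S>180)&(V>150)&roi&(P[...,2]>.092); print("back",P[y].mean(0),cv2.minAreaRect(P[y][:,:2].astype(np.float32)))
y=((H<6)|(H>174))&(S>150)&(V>90)&roi&(P[...,2]>.124)&(P[...,0]<.55);print("red",P[y].mean(0),cv2.minAreaRect(P[y][:,:2].astype(np.float32)))
b=(abs(P[...,2]-.087)<.005)&(P[...,0]>.3)&(P[...,0]<.6)&(P[...,1]<0)&(P[...,1]>-.2)
print("bar",P[b].mean(0),cv2.minAreaRect(P[b][:,:2].astype(np.float32)))
E
```

```text
140 16.923351 [ 0.956695    0.29109216  0.571854   -0.15788658]
625 15.454308 [0.9638433  0.26646984 0.3933692  0.0586244 ]
416 15.421907 [ 0.9639938   0.26592475  0.41992638 -0.19979139]
green [261 151  64  32 546] 0.04978496770442936 ((0.6091267466545105, -0.06773125380277634), (0.05192311480641365, 0.1636168211698532), 15.230402946472168)
green [224 171  37  25 363] 0.050071054672675946 ((0.5718675851821899, 0.06922043859958649), (0.05185212939977646, 0.08631771802902222), 15.34691047668457)
dock ((0.4592011868953705, -0.056402236223220825), (0.34254190325737, 0.272522509098053), 15.475970268249512)
keeper [ 0.60281178 -0.06773802  0.06991489] 84 ((0.607832670211792, -0.06642940640449524), (0.030914301052689552, 0.035826731473207474), 14.471923828125)
back [ 0.62396103 -0.0614437   0.09938795] ((0.624048113822937, -0.06162474304437637), (0.009067818522453308, 0.034932322800159454), 14.88547134399414)
red [ 0.51123063 -0.0856962   0.16545194] ((0.4515458345413208, -0.03690015524625778), (0.02019140124320984, 0.18918460607528687), 50.641265869140625)
bar [ 0.4675745  -0.10509443  0.08687376] ((0.47470465302467346, -0.09949338436126709), (0.20023368299007416, 0.03312249481678009), 17.85989761352539)
```

```bash
cat >> h.py <<'E'
from scipy.spatial.transform import Rotation as Ro
YAW=np.radians(15.4); XD=np.array([np.cos(YAW),np.sin(YAW),0]); YD=np.array([-np.sin(YAW),np.cos(YAW),0]); ZD=np.array([0,0,1.])
RD=np.stack([XD,YD,ZD],1); D=np.array([.4597,-.0555,0])
def rt(o): return Ro.from_euler("xyz",o["eef_rot"]).as_matrix()
def st(o):
    R=rt(o); print("t",round(o["time_s"],2),"tcp dock mm",(RD.T@(o["ee_pos"]-D)*1e3).round(1),"F dock",(RD.T@o["force"]).round(2),"M",np.round(o["moment"],2),"grip",round(o["grip_width"]*1e3,1),"yaw err", round(np.degrees(np.arctan2(np.cross(YD,R[:,2])[2],R[:,2]@YD)),2))
E
python3 - <<'E'
from h import *
from station import ctrl
o=ctrl.get_obs(); print(rt(o).round(3)); st(o)
for n in ["top","scene"]:
    c=load(n+"0.npz"); P=pts(c); h=cv2.cvtColor(c["color"],cv2.COLOR_RGB2HSV).astype(int)
    H,S,V=h[...,0],h[...,1],h[...,2]
    y=((H<6)|(H>174))&(S>150)&(V>90)&(P[...,2]>.09)&(P[...,2]<.14)&(P[...,0]<.55)&(P[...,0]>.4)&(abs(P[...,1])<.2)
    q=(P[y]-D)@RD*1e3; print(n,q.shape,np.percentile(q,[2,25,50,75,98],axis=0).round(1))
    b=(H>14)&(H<26)&(S>130)&(V>90)
    w=(P-D)@RD*1e3; b&=(w[...,0]>60)&(w[...,0]<115)&(abs(w[...,1]+50)<20)&(w[...,2]>45)&(w[...,2]<80)
    q=w[b]; print("brass",len(q), np.percentile(q,[2,25,50,75,98],axis=0).round(1) if len(q) else 0)
    d=(V<100)&(S<80)&(w[...,0]>60)&(w[...,0]<125)&(abs(w[...,1]+50)<20)&(w[...,2]>62)&(w[...,2]<105)
    q=w[d]; print("clamp",len(q), np.percentile(q,[2,25,50,75,98],axis=0).round(1) if len(q) else 0)
E
```

```text
[[-0.     0.963  0.268]
 [ 0.001  0.268 -0.963]
 [-1.     0.    -0.001]]
t 0.1 tcp dock mm [-426.8 -374.2  205. ] F dock [ 0.51 -0.76 -0.  ] M [ 0.01 -0.    0.01] grip 94.1 yaw err -179.83
top (66, 3) [[ 34.8 -54.9  94.7]
 [ 39.7 -50.2 119.2]
 [ 45.4 -46.6 131.1]
 [ 51.5 -44.6 132.8]
 [ 56.1 -44.2 135.1]]
brass 1 [[ 93.5 -41.7  63.5]
 [ 93.5 -41.7  63.5]
 [ 93.5 -41.7  63.5]
 [ 93.5 -41.7  63.5]
 [ 93.5 -41.7  63.5]]
clamp 77 [[ 77.7 -58.6  76.8]
 [ 83.5 -53.9  86.9]
 [ 89.9 -49.   88. ]
 [ 96.6 -43.4  89.1]
 [103.  -41.2  91.2]]
scene (125, 3) [[ 42.3 -50.4  93.4]
 [ 48.4 -45.7 103.5]
 [ 54.9 -43.8 113.8]
 [ 59.8 -42.8 124.3]
 [ 62.4 -41.7 132.5]]
brass 44 [[ 97.  -56.4  56.9]
 [102.9 -48.9  61.4]
 [104.3 -43.3  65.1]
 [105.1 -40.2  69.9]
 [106.7 -38.5  73.1]]
clamp 17 [[102.8 -56.4  76.9]
 [104.7 -52.6  79.1]
 [105.2 -50.   83.1]
 [105.6 -44.8  85. ]
 [106.  -41.1  87.4]]
```

servo_tool --motion '[-15,20,-14,0,-15,60,-41,0,-15,102,-70,0,-15,144,-98,0,-15,186,-127,0,-15,228,-155,0,-15,270,-184,0,-15,312,-212,0,-15,354,-241,0,-15,396,-270,0,-15,432,-294,0,-15,460,-313,0,-15,474,-323,0,-15,476,-324,0,-15,476,-324,0]' --gripper 0.6

```text
time_s: 1.98
ee_pos: [0.5188, -0.0906, 0.2204]
eef_rot: [-1.421, 1.57, -2.721]
force: [-0.4, 0.0, 0.4]
grip_width: 0.0567
```

```bash
python3 - <<'E'
from h import *
from station import ctrl
c=ctrl.camera("wrist"); np.savez("wrist1.npz",**c); cv2.imwrite("pics/wrist1.png",c["color"][:,:,::-1])
st(ctrl.get_obs())
P=pts(c); h=cv2.cvtColor(c["color"],cv2.COLOR_RGB2HSV).astype(int)
H,S,V=h[...,0],h[...,1],h[...,2]; w=(P-D)@RD*1e3
ok=c["z_map"]>0
for nm,m in [("redtop",((H<6)|(H>174))&(S>150)&(V>80)&ok&(w[...,2]>129)&(w[...,2]<140)),("yeltop",(H>20)&(H<32)&(S>150)&(V>120)&ok&(w[...,2]>97)&(w[...,2]<105)),("brass",(H>14)&(H<28)&(S>110)&(V>60)&ok&(abs(w[...,1]+50)<15)&(w[...,2]>45)&(w[...,0]<120)&(w[...,0]>70)),
 ("keeper",(S<60)&ok&(abs(w[...,2]-70)<2.5)&(abs(w[...,0]-131)<20)&(abs(w[...,1]+50)<30)),("clamp",(V<110)&(S<80)&ok&(abs(w[...,1]+50)<20)&(w[...,2]>85)&(w[...,2]<95)&(w[...,0]>65)&(w[...,0]<125))]:
    q=w[m]; print(nm,len(q)); 
    if len(q): print(np.percentile(q,[1,50,99],axis=0).round(1))
E
```

```text
t 2.02 tcp dock mm [ 47.6 -49.7 220.5] F dock [-0.04 -0.17 -0.16] M [-0.06  0.01 -0.02] grip 56.3 yaw err -179.88
redtop 227
[[ 36.7 -57.2 129.3]
 [ 48.4 -52.2 131.1]
 [ 59.3 -47.2 132.9]]
yeltop 333
[[152.8 -69.1  97.2]
 [157.3 -52.9  98.5]
 [161.3 -35.7 100.2]]
brass 0
keeper 354
[[126.  -70.3  67.6]
 [132.6 -53.2  68.5]
 [139.1 -35.1  70.2]]
clamp 376
[[ 78.1 -61.1  85.4]
 [ 91.4 -52.7  87. ]
 [103.5 -44.4  88.7]]
```

View pics/wrist1.png

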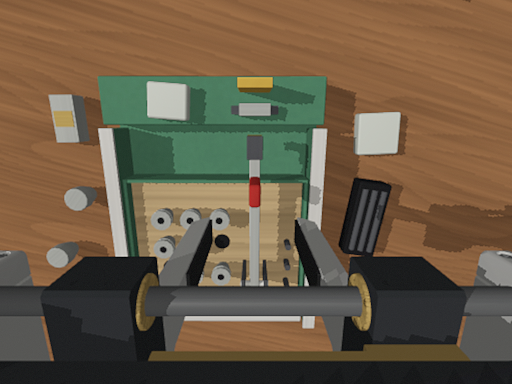

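servo_tool --motion '[10,0,1,0,30,0,1,0,55,0,1,0,80,0,1,0,100,0,1,0,115,0,1,0,124,0,1,0,128,0,1,0,128,0,1,0,128,0,1,0]'

```text
time_s: 3.28
ee_pos: [0.5197, -0.0909, 0.093]
eef_rot: [1.057, 1.57, -0.242]
force: [0.9, -0.2, 0.1]
grip_width: 0.0567
```

```bash
python3 - <<'E'
from h import *
from station import ctrl
st(ctrl.get_obs())
for n in ["scene","wrist"]:
    c=ctrl.camera(n); np.savez(n+"2.npz",**c)
    im=c["color"][...,::-1]
    if n=="scene": im=cv2.resize(im[60:240,150:360],None,fx=3,fy=3,interpolation=cv2.INTER_CUBIC)
    cv2.imwrite(f"pics/{n}2.png",im)
E
```

```text
t 3.27 tcp dock mm [ 48.5 -50.1  93. ] F dock [ 0.8  -0.42  0.07] M [ 0.03 -0.    0.02] grip 56.7 yaw err -179.83
```

View pics/scene2.png

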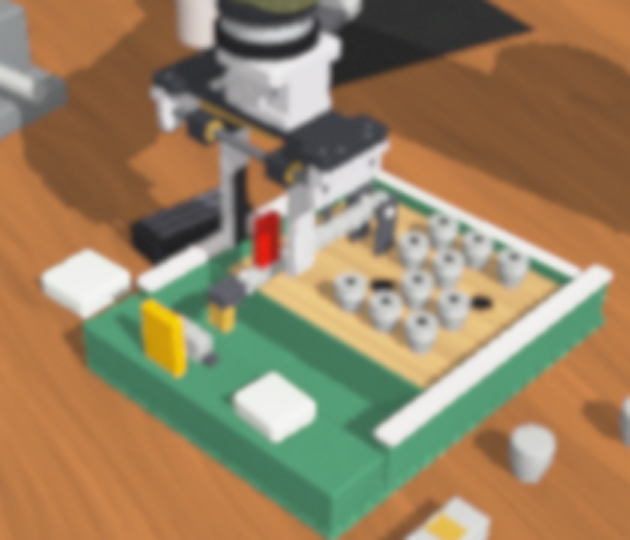

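View pics/wrist2.png

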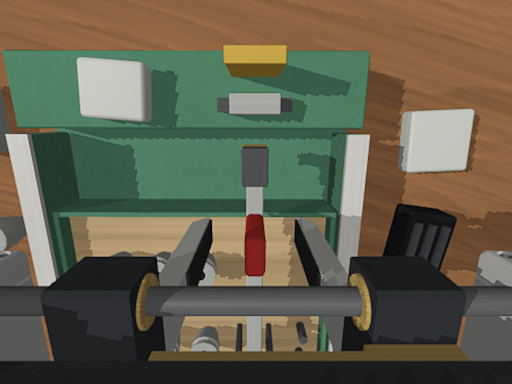

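servo_tool --motion '[0,0,0,0,0,0,0,0,0,0,0,0,0,0,0,0,0,0,0,0,0,0,0,0]' --gripper 0 --force 8

```text
time_s: 4.12
ee_pos: [0.5197, -0.0918, 0.0925]
eef_rot: [0.261, 1.569, -1.038]
force: [2.3, -6.8, -2.2]
grip_width: 0.0119
```

```bash
python3 - <<'E'
from h import *
from station import ctrl
st(ctrl.get_obs())
c=ctrl.camera("wrist");cv2.imwrite("pics/wrist3.png",c["color"][...,::-1])
P=pts(c);w=(P-D)@RD*1e3;h=cv2.cvtColor(c["color"],cv2.COLOR_RGB2HSV).astype(int);H,S,V=h[...,0],h[...,1],h[...,2]
v,u=np.mgrid[:384,:512]
for nm,m in [("yel",(H>18)&(H<32)&(S>120)&(abs(u-255)<16)&(v>135)&(v<160)),("red",((H<6)|(H>174))&(S>150)&(w[...,2]>127)),("clamp",(V<110)&(S<80)&(abs(u-255)<15)&(v>135)&(v<200)),("keeper",(S<60)&(abs(w[...,2]-70)<2.5)&(abs(w[...,0]-131)<20)&(abs(w[...,1]+50)<30))]:
    q=w[m];print(nm,len(q));
    if len(q):print(np.percentile(q,[1,50,99],axis=0).round(1))
E
```

```text
t 4.12 tcp dock mm [ 48.2 -50.9  92.5] F dock [ 0.36 -7.19 -2.21] M [-1.09 -0.3  -0.02] grip 11.9 yaw err -179.85
yel 22
[[103.7 -59.9  69.2]
 [103.8 -52.6  70. ]
 [103.8 -45.3  71.4]]
red 839
[[ 36.8 -58.5 127.6]
 [ 49.2 -52.8 131.1]
 [ 59.4 -46.7 132.9]]
clamp 1026
[[ 77.4 -61.   83.6]
 [ 91.4 -52.3  87. ]
 [103.8 -44.2  88.7]]
keeper 1007
[[125.7 -70.1  67.5]
 [132.3 -52.8  68.6]
 [138.9 -35.   70.1]]
```

servo_tool --motion '[0,0,1,0,0,0,1,0,-2.6,-0.6,1,0,-5.2,-1.3,1,0,-7.8,-2,1,0,-10.4,-2.9,1,0,-13,-3.7,1,0,-15.5,-4.6,1,0,-18,-5.6,1,0,-20.5,-6.5,1,0,-20.5,-6.5,1,0,-20.5,-6.5,1,0]'

```text
time_s: 5.68
ee_pos: [0.5135, -0.0935, 0.1131]
eef_rot: [1.205, 1.571, -0.094]
force: [-1.3, 0.0, -1.6]
grip_width: 0.0119
```

```bash
python3 - <<'E'
from h import *
from station import ctrl
st(ctrl.get_obs())
c=ctrl.camera("wrist");cv2.imwrite("pics/wrist4.png",c["color"][...,::-1])
c=ctrl.camera("scene");cv2.imwrite("pics/scene4.png",cv2.resize(c["color"][60:240,150:360,::-1],None,fx=3,fy=3,interpolation=cv2.INTER_CUBIC))
E
```

```text
t 5.67 tcp dock mm [ 41.8 -51.  113.1] F dock [-1.23  0.37 -1.65] M [-0.05  0.4  -0.01] grip 11.9 yaw err -179.82
```

View pics/scene4.png

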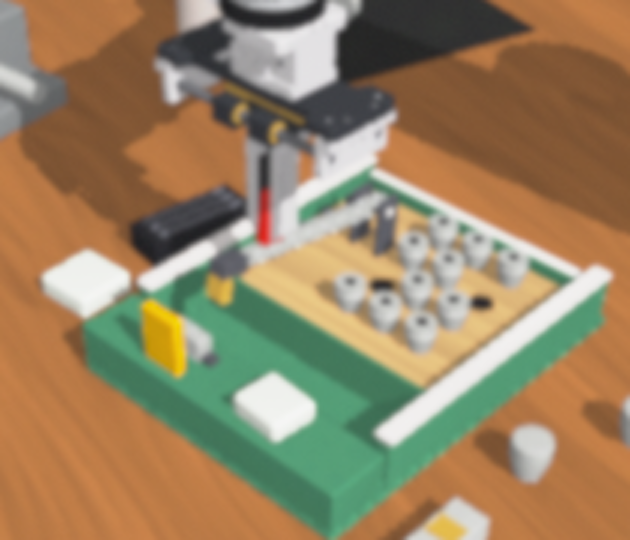

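View pics/wrist4.png

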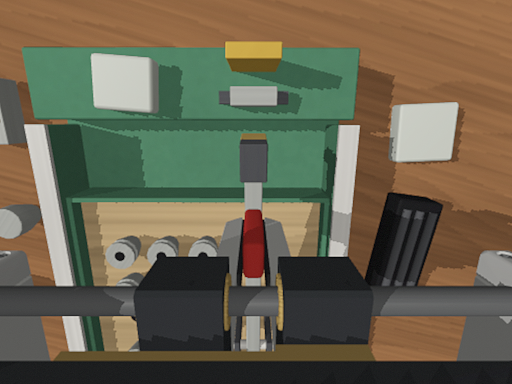

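servo_tool --motion '[0,2,0,0,0,6,0,0,0,11,0,0,0,16,0,0,0,21,0,0,0,26,0,0,0,31,0,0,0,35,0,0,0,38,0,0,0,39,0,0,0,39,0,0]'

```text
time_s: 7.15
ee_pos: [0.5512, -0.0831, 0.1131]
eef_rot: [1.356, 1.57, 0.057]
force: [0.5, -0.4, -2.2]
grip_width: 0.012
```

```bash
python3 - <<'E'
from h import *
from station import ctrl
st(ctrl.get_obs())
c=ctrl.camera("wrist");cv2.imwrite("pics/wrist5.png",c["color"][...,::-1])
c=ctrl.camera("scene");cv2.imwrite("pics/scene5.png",cv2.resize(c["color"][60:240,150:360,::-1],None,fx=3,fy=3,interpolation=cv2.INTER_CUBIC))
E
```

```text
t 7.15 tcp dock mm [ 80.9 -50.9 113.1] F dock [ 0.36 -0.5  -2.16] M [-0.13  0.15 -0.09] grip 12.0 yaw err -179.83
```

View pics/scene5.png

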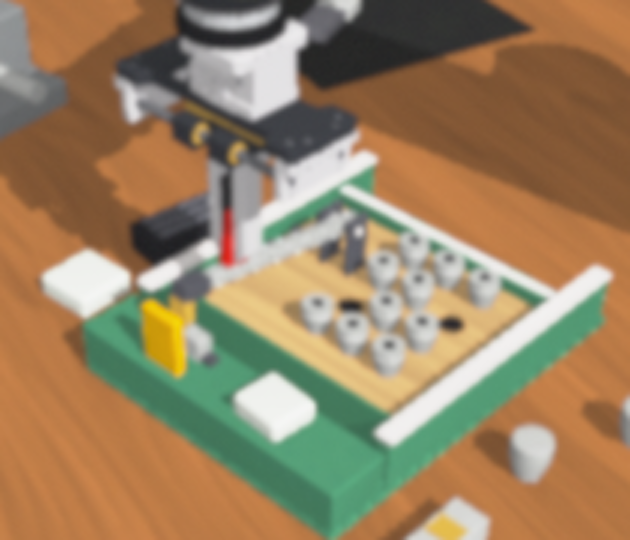

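View pics/wrist5.png

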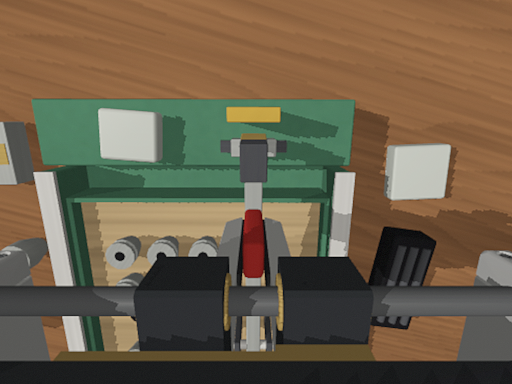

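servo_tool --motion '[1.5,0.5,0,0,3,1.1,0,0,4.5,1.7,0,0,6,2.2,0,0,7.3,2.7,0,0,7.3,2.7,0,0,7.3,2.7,0,0]'

```text
time_s: 8.12
ee_pos: [0.5536, -0.0824, 0.1056]
eef_rot: [1.98, 1.571, 0.681]
force: [3.2, -0.9, -1.9]
grip_width: 0.0117
```

servo_tool --motion '[0.5,0.2,0,0,0.5,0.2,0,0]'

```text
time_s: 8.38
ee_pos: [0.5538, -0.0824, 0.1051]
eef_rot: [-1.418, 1.571, -2.717]
force: [1.8, -1.3, 0.4]
grip_width: 0.0115
```

servo_tool --motion '[0.5,0.2,0,0,0.5,0.2,0,0]'

```text
time_s: 8.62
ee_pos: [0.5539, -0.0824, 0.105]
eef_rot: [-1.146, 1.571, -2.445]
force: [-1.4, -0.5, 4.3]
grip_width: 0.0123
```

servo_tool --motion '[0.5,0.2,0,0,0.5,0.2,0,0]'

```text
time_s: 8.88
ee_pos: [0.5541, -0.0823, 0.1049]
eef_rot: [-0.272, 1.571, -1.571]
force: [-5.4, -1.2, 10.1]
grip_width: 0.0118
```

servo_tool --motion '[-0.8,-0.2,0,0,-0.8,-0.2,0,0]' --force 5

```text
time_s: 9.12
ee_pos: [0.5541, -0.0823, 0.105]
eef_rot: [1.024, 1.571, -0.275]
force: [-0.9, -0.1, 2.1]
grip_width: 0.012
```

```bash
python3 - <<'E'
from h import *
from station import ctrl
st(ctrl.get_obs())
E
```

```text
t 9.12 tcp dock mm [ 83.9 -50.9 105. ] F dock [-0.94  0.12  2.12] M [-0.21  0.01 -0.08] grip 12.0 yaw err -179.83
```

servo_tool --motion '[0,0.7,0,0,0,1.5,0,0,0,2,0,0,0,2,0,0]'

```text
time_s: 9.62
ee_pos: [0.5554, -0.0819, 0.1048]
eef_rot: [-1.71, 1.569, -3.009]
force: [-5.9, -1.8, 4.2]
grip_width: 0.0118
```

servo_tool --motion '[0,0.7,0,0,0,1.5,0,0,0,2,0,0,0,2,0,0]'

```text
time_s: 10.12
ee_pos: [0.5573, -0.0814, 0.1048]
eef_rot: [-1.713, 1.569, -3.012]
force: [-5.6, -3.5, 4.2]
grip_width: 0.0123
```

servo_tool --motion '[0,0.7,0,0,0,1.5,0,0,0,2,0,0,0,2,0,0]'

```text
time_s: 10.62
ee_pos: [0.5596, -0.0808, 0.1046]
eef_rot: [-1.773, 1.57, -3.072]
force: [-0.5, -1.9, -1.4]
grip_width: 0.012
```

servo_tool --motion '[0,0.7,0,0,0,0.7,0,0]'

```text
time_s: 10.88
ee_pos: [0.5604, -0.0805, 0.1047]
eef_rot: [-1.829, 1.57, -3.128]
force: [-1.7, -2.6, -2.2]
grip_width: 0.0117
```

servo_tool --motion '[0.5,0.2,0,0,1,0.4,0,0,1,0.4,0,0]'

```text
time_s: 11.25
ee_pos: [0.5608, -0.0804, 0.1039]
eef_rot: [-1.391, 1.571, -2.69]
force: [-1.6, -4.0, -2.5]
grip_width: 0.0119
```

```bash
python3 - <<'E'
from h import *
from station import ctrl
st(ctrl.get_obs())
E
```

```text
t 11.25 tcp dock mm [ 90.9 -50.8 103.9] F dock [-2.55 -3.41 -2.49] M [-0.68  0.21  0.  ] grip 11.9 yaw err -179.83
```

servo_tool --motion '[1,0.35,0.4,0,2,0.7,0.4,0,3,1,0.4,0,3,1,0.4,0]'

```text
time_s: 11.75
ee_pos: [0.562, -0.0802, 0.1009]
eef_rot: [2.581, 1.57, 1.282]
force: [-0.7, 2.7, -1.8]
grip_width: 0.0117
```

servo_tool --motion '[1,0.35,0,0,2,0.7,0,0,3,1,0,0,3,1,0,0]'

```text
time_s: 12.25
ee_pos: [0.563, -0.0799, 0.098]
eef_rot: [2.614, 1.57, 1.315]
force: [-0.6, 5.2, -0.5]
grip_width: 0.0116
```

servo_tool --motion '[0.7,0.3,-0.4,0,1.4,0.6,-0.4,0,2,0.8,-0.4,0,2,0.8,-0.4,0]'

```text
time_s: 12.75
ee_pos: [0.5638, -0.0797, 0.096]
eef_rot: [1.097, 1.57, -0.202]
force: [0.4, 2.3, 0.7]
grip_width: 0.0116
```

servo_tool --motion '[0.7,0.2,0,0,1.4,0.4,0,0,2,0.5,0,0,2,0.5,0,0]'

```text
time_s: 13.25
ee_pos: [0.5643, -0.0795, 0.0941]
eef_rot: [1.17, 1.57, -0.129]
force: [2.0, 2.3, 2.5]
grip_width: 0.0118
```

```bash
python3 - <<'E'
from h import *
from station import ctrl
st(ctrl.get_obs())
c=ctrl.camera("wrist");cv2.imwrite("pics/wrist6.png",c["color"][...,::-1])
c=ctrl.camera("scene");cv2.imwrite("pics/scene6.png",cv2.resize(c["color"][60:240,150:360,::-1],None,fx=3,fy=3,interpolation=cv2.INTER_CUBIC))
E
```

```text
t 13.25 tcp dock mm [ 94.5 -50.9  94.1] F dock [2.51 1.74 2.53] M [ 0.43 -0.36 -0.07] grip 11.8 yaw err -179.83
```

View pics/scene6.png

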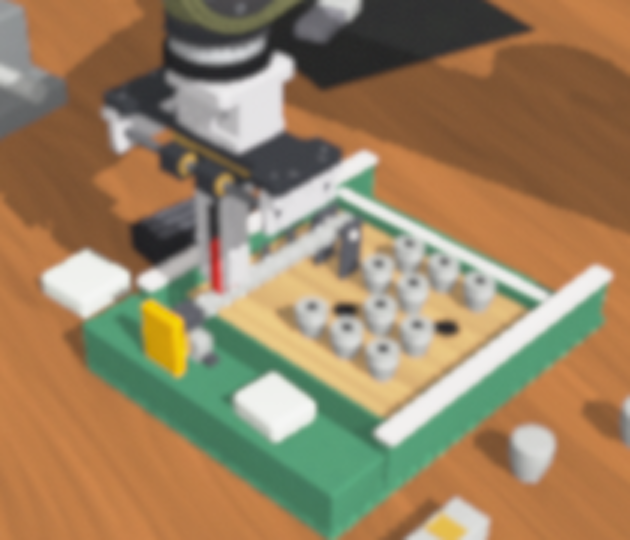

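View pics/wrist6.png

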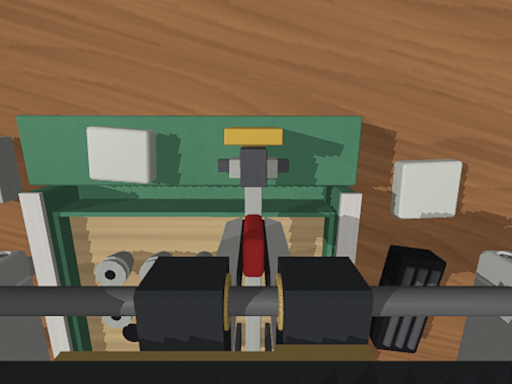

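servo_tool --motion '[0,0,0,0,0,0,0,0,0,0,0,0,0,0,0,0,0,0,0,0]' --gripper 0.35

```text
time_s: 13.98
ee_pos: [0.564, -0.0795, 0.0939]
eef_rot: [-1.761, 1.571, -3.06]
force: [-0.2, 0.1, 0.3]
grip_width: 0.0329
```

```bash
cat > lookbar.py <<'E'
from h import *
from station import ctrl
st(ctrl.get_obs())
c=ctrl.camera("wrist"); P=pts(c);w=(P-D)@RD*1e3;h=cv2.cvtColor(c["color"],cv2.COLOR_RGB2HSV).astype(int);H,S,V=h[...,0],h[...,1],h[...,2]
for nm,m in [("yel",(H>20)&(H<32)&(S>150)&(V>120)&(w[...,2]>95)),("red",((H<6)|(H>174))&(S>150)&(w[...,2]>123)&(w[...,2]<150)),("clamp",(V<110)&(S<80)&(abs(w[...,1]+52)<9)&(w[...,0]>110)&(w[...,0]<152)&(w[...,2]>80)),("bar",(S<80)&(abs(w[...,1]+52)<4)&(w[...,0]>111)&(w[...,0]<119)&(w[...,2]>75)),("keeper",(S<60)&(abs(w[...,2]-69)<2.5)&(abs(w[...,0]-131)<20)&(abs(w[...,1]+50)<30)),
 ("trayedge",(H>60)&(H<95)&(abs(w[...,1]+10)<25)&(w[...,2]>48)&(w[...,2]<54)&(w[...,0]>60)&(w[...,0]<111))]:
    q=w[m];print(nm,len(q), np.percentile(q,[2,50,98],axis=0).round(1).tolist() if len(q) else "")
import sys
cv2.imwrite(f"pics/wrist{sys.argv[1]}.png",c["color"][...,::-1])
c=ctrl.camera("scene");cv2.imwrite(f"pics/scene{sys.argv[1]}.png",cv2.resize(c["color"][60:240,150:360,::-1],None,fx=3,fy=3,interpolation=cv2.INTER_CUBIC))
np.savez(f"scene{sys.argv[1]}.npz",**c)
E
python3 lookbar.py 7
```

```text
t 13.97 tcp dock mm [ 94.2 -50.8  93.9] F dock [-0.14  0.1   0.3 ] M [ 0.03  0.07 -0.05] grip 32.9 yaw err -179.83
yel 924 [[153.2, -69.2, 97.2], [157.7, -52.1, 98.6], [162.2, -35.6, 99.8]]
red 852 [[82.8, -57.8, 124.4], [95.6, -52.3, 131.7], [104.9, -46.8, 133.1]]
clamp 4975 [[115.6, -60.7, 87.0], [118.2, -52.2, 207.5], [147.7, -43.4, 228.2]]
bar 1341 [[112.2, -55.8, 85.8], [116.7, -51.9, 224.3], [118.8, -48.1, 228.4]]
keeper 406 [[125.7, -70.0, 67.0], [132.8, -42.7, 68.4], [139.3, -35.3, 69.8]]
trayedge 306 [[89.5, -34.0, 48.6], [91.6, -10.3, 50.3], [93.4, 13.8, 51.9]]
```

View pics/scene7.png

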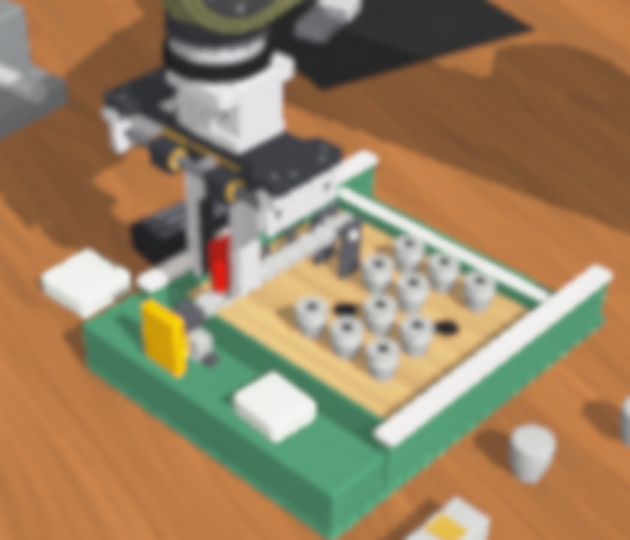

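View pics/wrist7.png

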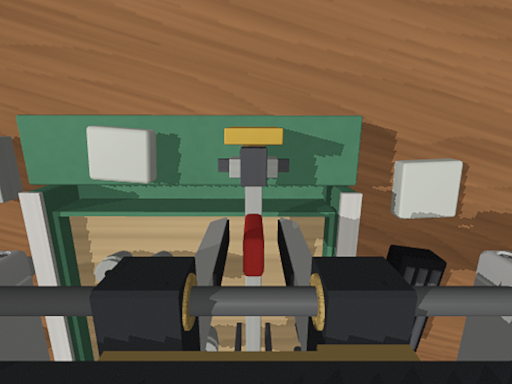

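servo_tool --motion '[2,-0.5,0.5,0,5,-0.7,0.5,0,5,-0.7,0.5,0]'

```text
time_s: 14.45
ee_pos: [0.5633, -0.0801, 0.0886]
eef_rot: [-2.092, 1.57, 2.892]
force: [0.8, 0.9, -0.3]
grip_width: 0.0326
```

servo_tool --motion '[0,0,0,0,0,0,0,0,0,0,0,0,0,0,0,0,0,0,0,0]' --gripper 0 --force 12

```text
time_s: 15.08
ee_pos: [0.5635, -0.0798, 0.0889]
eef_rot: [-3.098, 1.57, 1.887]
force: [-0.6, 5.8, 0.9]
grip_width: 0.0121
```

servo_tool --motion '[0,-0.5,0,0,0,-1,0,0,0,-1,0,0]'

```text
time_s: 15.45
ee_pos: [0.5633, -0.0798, 0.089]
eef_rot: [1.676, 1.569, 0.378]
force: [6.5, 6.9, -4.1]
grip_width: 0.0121
```

```bash
python3 - <<'E'
from h import *
from station import ctrl
st(ctrl.get_obs())
E
```

```text
t 15.45 tcp dock mm [ 93.4 -51.   89. ] F dock [ 8.15  4.95 -4.14] M [ 1.16 -1.03 -0.06] grip 12.1 yaw err -179.82
```

servo_tool --motion '[0.6,0,-0.4,0,0.6,-0.2,-0.4,0,0.6,-0.3,-0.4,0,0.6,-0.3,-0.4,0,0.6,-0.3,-0.4,0,0.6,-0.3,-0.4,0]'

```text
time_s: 16.2
ee_pos: [0.5633, -0.0798, 0.089]
eef_rot: [1.378, 1.568, 0.079]
force: [7.6, 5.0, -0.0]
grip_width: 0.0119
```

```bash
python3 lookbar.py 8
```

```text
t 16.2 tcp dock mm [ 93.5 -51.   89. ] F dock [ 8.65  2.81 -0.03] M [ 0.96 -1.1  -0.09] grip 11.9 yaw err -179.82
yel 1012 [[152.7, -69.4, 97.1], [157.5, -52.2, 98.5], [162.1, -35.6, 99.9]]
red 982 [[82.7, -58.3, 124.1], [95.7, -52.4, 131.6], [104.8, -46.7, 134.9]]
clamp 5839 [[112.5, -60.8, 87.0], [118.1, -51.7, 204.2], [147.0, -43.3, 223.2]]
bar 1481 [[112.2, -55.8, 85.9], [115.7, -52.0, 219.0], [118.8, -48.2, 223.5]]
keeper 416 [[126.2, -70.4, 67.2], [132.8, -52.7, 68.5], [139.3, -35.1, 69.7]]
trayedge 339 [[88.9, -33.8, 48.5], [91.6, -11.6, 50.3], [93.3, 14.0, 51.7]]
```

servo_tool --motion '[0,0.5,0,0,0,0.9,0,0,0,0.9,0,0]'

```text
time_s: 16.68
ee_pos: [0.5634, -0.0798, 0.0887]
eef_rot: [1.333, 1.57, 0.034]
force: [2.6, 4.9, 4.0]
grip_width: 0.012
```

servo_tool --motion '[0,0,0,0,0,0,0,0,0,0,0,0,0,0,0,0,0,0,0,0]' --gripper 0.45

```text
time_s: 17.3
ee_pos: [0.563, -0.0799, 0.0883]
eef_rot: [-1.562, 1.571, -2.861]
force: [-0.6, 0.9, 0.6]
grip_width: 0.0422
```

servo_tool --motion '[-5,0,0,0,-20,0,0,0,-45,0,0,0,-70,0,0,0,-95,0,0,0,-115,0,0,0,-120,0,0,0,-120,0,0,0]'

```text
time_s: 18.3
ee_pos: [0.5629, -0.0798, 0.2085]
eef_rot: [1.148, 1.571, -0.151]
force: [0.2, -0.7, -0.1]
grip_width: 0.0426
```

```bash
python3 lookbar.py 9; python3 - <<'E'
from h import *
from station import ctrl
c=ctrl.camera("top");cv2.imwrite("pics/top9.png",cv2.resize(c["color"][140:310,190:380,::-1],None,fx=3.4,fy=3.4,interpolation=cv2.INTER_CUBIC))
E
```

```text
t 18.3 tcp dock mm [ 93.1 -50.9 208.5] F dock [-0.   -0.68 -0.14] M [ 0.   -0.   -0.02] grip 42.6 yaw err -179.82
yel 347 [[153.2, -69.4, 96.9], [158.1, -52.3, 98.5], [162.1, -35.2, 99.8]]
red 273 [[82.5, -57.3, 124.4], [95.0, -52.5, 131.3], [105.2, -47.7, 133.2]]
clamp 4366 [[114.4, -60.7, 86.8], [116.3, -52.2, 322.6], [144.3, -43.4, 342.8]]
bar 1396 [[114.1, -55.8, 85.9], [115.7, -52.0, 338.7], [118.8, -48.2, 342.9]]
keeper 199 [[126.2, -70.6, 67.0], [133.1, -43.4, 68.4], [139.8, -35.4, 69.8]]
trayedge 126 [[89.5, -34.1, 49.0], [91.9, -10.1, 50.4], [93.3, 14.0, 52.1]]
```

View pics/scene9.png

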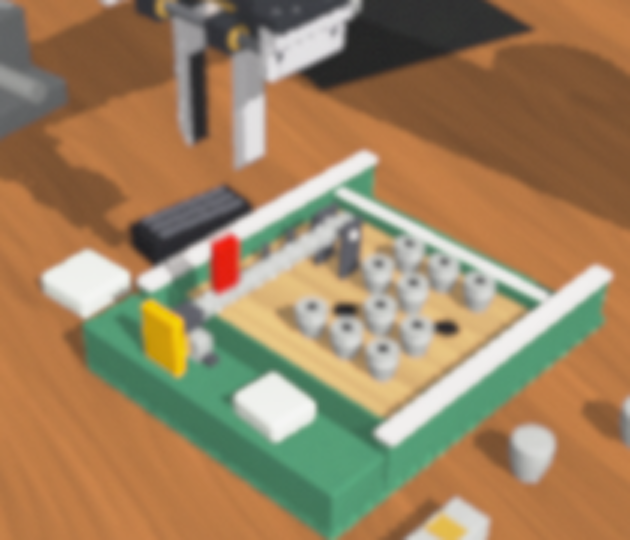

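View pics/wrist9.png

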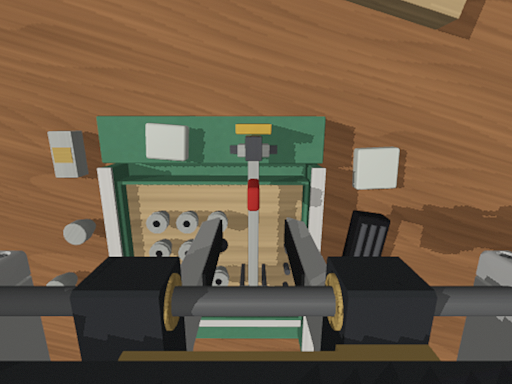

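```bash
python3 -c "
from station import ctrl
print(ctrl.hand_in())"
```

```text
the job is handed in; nothing more can be done
None
```

The tray is latched. I lifted the bar by its red tab, pushed the tray in from about +53 mm, and felt along the keeper lip until the tooth dropped into the notch. The job is handed in at about 18 s on the robot's clock, with the gripper open and clear of everything.

**Tug:** I pulled the tray back towards the robot with about 8.6 N. The tool gave less than 0.5 mm and the tray did not move. I then eased off and let go.

**Last checks:**
- **Bar:** it is level. The tab top reads about 133 mm and the clamp top about 87 mm, the same as at rest before the start.
- **Tray:** it stands at about +7 mm, within the ±12 mm latched range. The reading is good to about 2 mm.
- **Loose items:** in the pictures, the collets, boxes, block and case look to be where they were. I did not measure each one.

**What disagreed or was less than ideal:**
- **Cameras:** they differed by 2–3 mm across the tab and by up to 7 mm along it.
- **Lip contact:** the first touch briefly reached about 10 N before I backed off to about 2 N.
- **Sideways load:** the gripper also put up to about 7 N sideways on the tab, because it was slightly off centre.

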